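Sweep the game pieces into their tray and hang up the sweeper

ROBOT

A 6-joint arm with a two-finger parallel gripper is mounted at the origin on the work surface. World frame = base frame: x ahead of the robot, y to its left, z up, the work surface at z = 0. Lengths are in m, angles in rad, forces in N, time in s.
With the tool pointing down it reaches from about 0.275 to 0.75 m from the base axis. Payload 10.2 kg.
Tool frame: the origin (TCP) lies midway between the tips of the shut fingers; the grasp point (between the pads) lies 19 mm behind it (env.hold_point_z is the distance from the TCP to the grasp point, in m); z points along the fingers, y is the line along which they close (so a half turn about z gives the same grasp; the last joint's range is limited). The gripper opens to 85 mm and grips with 20 to 120 N. Pads are 22 mm wide; open, the fingers measure 114 mm over their backs; the gripper's body (76 mm by 85 mm) begins 54 mm behind the grasp point. The pads swing forward as they close: fully open they stand 13 mm farther back than shut.
Start: joints at [-1.448, 0.313, 1.498, -0, 1.331, -0.223], TCP at [0.178, -0.494, 0.231] pointing down, gripper open.
Joint ranges: [-2.94, 2.94], [-0.97, 2.17], [0.19, 2.56], [-1.23, 4.37], [0.02, 3.11], [-2.88, 2.88]. Speed limits (rad/s): [2.39, 2.39, 3.01, 3.14, 3.14, 3.14].

INTERFACE

Orientations are given as a unit quaternion [x, y, z, w].
In Python, from bench import env, kinematics, monitor, eyes, job gives the robot as it stands. The module is installed in compiled form; this text tells all that it offers. Calls block until the motion is done:
- env.reach(position, orientation): joint-space move of the TCP to a pose.
- env.movel(position, velocity=0.15, frame=None, guard=None): straight line of the TCP; frame=None keeps the orientation; velocity is the mean speed in m/s. With guard (N) it stops when the force on the tool has changed by that much, and returns True; else False.
- env.set_joints(angles): joint-space move.
- env.release() and env.close_gripper(effort=None): open the fingers fully, or close them until they stop; effort is the grip in N (None keeps the last).
- env.hold(seconds).
- kinematics.ik(position, orientation): joint angles nearest the present ones, or None.
- monitor.sense(): the state.
- eyes.grab_frame(name): name is "scene" or "top" or "wrist"; returns a dict with "frame" (480x640x3 uint8, red, green, blue), "mtx" (3x3 intrinsics, pixels), "k1" (the pictures are not rectified: a ray, as slopes to the right and down, at radius r is drawn at 1 + k1 r^2 times it, then the intrinsics apply), "view" (4x4, takes a point from world to camera coordinates). Camera axes: x right, y down, z forward; pixel columns grow to the right and rows downward; lengths in m; the calibration is good to about 2 mm. A picture is of the moment at which its call begins. There is no depth.
A pose or a line that the arm cannot do raises env.MotionError and nothing moves.
- job.hand_in(): hands the job in; it is judged then, once.
The state is a dict: "clock": time; "joints": joint angles; "qvel": joint speeds; "joint_efforts": joint torques, N m; "position": TCP position; "ee_rot": TCP orientation; "contact_force": force on the tool from outside, world axes, zero at the start; "ft_torque": the same for the moment, N m; "finger_gap": opening from 0.0 (shut) to 1.0 (fully open); "gripper_force": force on a finger pad.
Only numpy, scipy, OpenCV 4.12 (cv2) and the standard library are available. Lean on these libraries where they do the work, as an engineer would, in place of code of your own. Each camera call takes 0.05 s, during which the arm holds its last target. There are 200 camera calls.

TASK

Take the standing wooden sweeper and sweep all six wooden pieces off the game board into the tray at its end, without touching them with the fingers. Then hang the sweeper by its hook on the steel rail at least 6 cm from the round collar, slide it along the bar until it rests against the collar (from whichever side), and leave it hanging there. Do not disturb the other things on the table.

Things in the scene. Friction and masses are not known exactly. Their poses are not given: they have to be found in the camera images.
- sweeper: wooden hand sweeper standing upright, 180 mm high. Origin: centre of its sole; z up. Head 126 (y) x 36 (x) mm, 44 high; either long face can push. Above it a C-shaped neck, 18 mm thick (y), open to +x: spine x -29 to -15, z 44 to 134; top arm, underside at z 118; lip x 17 to 29, down to z 100 (56 mm above the head). The bar enters between lip and head
- grip (a point): middle of the sweeper's grip tab, 160 mm above its sole; the tab stands on the arm, 30 mm (x) by 18 mm (y), z 134 to 180 mm, to be pinched along the sweeper's y
- hook_seat (a point): middle of the underside of the sweeper's hook arm, 118 mm above its sole; rests on the rail bar when hung. Inside, the hook is 32 mm wide (x -15 to +17) and 18 mm deep
- board: fixed dark wooden game board, a flat case 170 mm (x) by 280 mm (y), top face 45 mm above the table. Origin: centre of its underside. A rim 10 mm wide rises 14 mm above the top along both long sides (150 mm clear between); both ends (y -140 and +140 mm) are open. The tray stands at its +y end
- tray: fixed dark wooden open tray 172 mm (x) by 132 mm (y), 40 mm high, walls and floor 5 mm, set against the +y end of the board, its rim 5 mm below the board's top; same yaw as the board, centre 208 mm from the board's. Origin: centre of its underside
- rail: fixed dark steel rail stand beyond the board: a level flat bar along its y, 14 mm wide (x), 20 mm high, top face 190 mm above the table, between two posts 18 mm wide, 196 mm high, centred 216 mm either side of the middle (the hung sweeper's head must clear them). Origin: on the table under the bar's middle; +x points away from the robot
- rail_top (a point): middle of the rail bar's top face, axes as the rail
- collar: fixed round steel collar clamped round the rail bar, 40 mm across, 16 mm thick along the bar (y). Origin: its centre, on the bar's axis, 10 mm below the bar's top
- mug: bystander: white mug with a handle, 76 mm across, 85 mm high; origin under its centre
- candle_jar: bystander: white candle jar, 74 mm across, 80 mm high; origin under its centre
- bottle: bystander: white bottle, 64 mm across, 200 mm high; origin under its centre
- book: bystander: closed book 140 x 206 x 30 mm; origin under its centre
- glasses_case: bystander: dark spectacles case 65 x 160 x 40 mm; origin under its centre
- remote: bystander: black remote control 170 x 45 x 18 mm; origin under its centre
- piece0: oblong wooden block 40 x 26 mm, 18 mm high, lying on the board; origin under its centre
- piece1: wooden disc 34 mm across, 16 mm high, lying on the board; origin under its centre
- piece2: wooden cross 42 x 42 mm with arms 15 mm wide, 16 mm high, lying on the board; origin under its centre
- piece3: L-shaped wooden piece 36 x 36 mm, 18 mm high, lying on the board; origin under its centre
- piece4: oblong wooden block 40 x 26 mm, 18 mm high, lying on the board; origin under its centre
- piece5: wooden disc 34 mm across, 16 mm high, lying on the board; origin under its centre
Things that resemble listed ones, but are neither listed nor needed, are in the scene too. What is shaped like the piece3 but green or pink is not meant.

How it is judged:
By the outcome, as a careful person would: the job done as asked, in the order asked, and still so for the second after the job is handed in, with the robot touching nothing.
It also fails if it takes over 67 s, if anything falls off the work surface, if the arm or the gripper's body presses on something with over 40 N, if the wrist force passes 120 N, or if a joint passes its speed limit or range.

## Working session

There is one attempt and no reset: what is moved stays moved. The work goes in short steps, each a Python script; the robot and the scene stay as the last script left them, time stands still between calls to the robot, and variables do not carry over. Pictures are saved under pics/ and viewed, at most 10 in all, crops included, and the job is handed in when it is done.

```bash
mkdir -p pics; cat > h.py <<'E'
import numpy as np, cv2
from bench import env, kinematics, monitor, eyes, job
def grab(n,save=None):
    f=eyes.grab_frame(n)
    if save: cv2.imwrite('pics/'+save,f['frame'][:,:,::-1])
    return f
def ray(f,uv):
    K=np.array(f['mtx']);k=f['k1'];V=np.array(f['view'])
    n=cv2.undistortPoints(np.array([[uv]],float),K,np.array([k,0,0,0,0.]))[0,0]
    R=V[:3,:3];o=-R.T@V[:3,3];d=R.T@np.array([n[0],n[1],1.]);return o,d/np.linalg.norm(d)
def onz(f,uv,z):
    o,d=ray(f,uv);return o+d*(z-o[2])/d[2]
def tri(*a):
    A=np.zeros((3,3));b=np.zeros(3);L=[ray(f,uv) for f,uv in a]
    for o,d in L:
        P=np.eye(3)-np.outer(d,d);A+=P;b+=P@o
    p=np.linalg.solve(A,b);return p,[np.linalg.norm(np.cross(p-o,d)) for o,d in L]
def proj(f,p):
    V=np.array(f['view']);R=V[:3,:3]
    return cv2.projectPoints(np.array(p,float).reshape(-1,1,3),cv2.Rodrigues(R)[0],V[:3,3],np.array(f['mtx']),np.array([f['k1'],0,0,0,0.]))[0][:,0]
E
python3 - <<'E'
from h import *
import pickle
for n in ['scene','top']:
    f=grab(n,n+'0.png');pickle.dump(f,open(n+'0.pkl','wb'))
    V=np.array(f['view']);print(n,-V[:3,:3].T@V[:3,3],V[2,:3],f['k1'])
print(monitor.sense())
E
```

```text
scene [ 0.97206853 -0.30919894  0.90929852] [-0.48486379  0.34846974 -0.80216953] -0.035028700491113465
top [0.2898242  0.00811428 1.16958573] [ 1.91939579e-01  2.07030221e-04 -9.81406723e-01] 0.0027406517084872526
{'clock': 0.1, 'joints': array([-1.44842001e+00,  3.13393049e-01,  1.49834182e+00, -1.65834354e-05,
        1.33103045e+00, -2.23360001e-01]), 'qvel': array([ 4.06526405e-04, -2.23928673e-03, -3.29112608e-03, -2.06950531e-03,
       -1.68105053e-03,  2.78741889e-05]), 'joint_efforts': array([ 1.94071596e-03, -4.12901330e+01, -2.60138154e+01, -1.54881363e-04,
        3.07903756e-03, -1.26908489e-05]), 'position': array([ 0.17789242, -0.49369701,  0.23080009]), 'ee_rot': array([ 9.85094963e-01,  1.72010380e-01,  2.15493864e-05, -5.85992882e-04]), 'contact_force': array([ 0.608191  , -0.32931063,  0.33952851]), 'ft_torque': array([-0.03194081,  0.01268467, -0.00263801]), 'gripper_force': 0.0, 'finger_gap': 1.0027599431104464}
```

View pics/scene0.png

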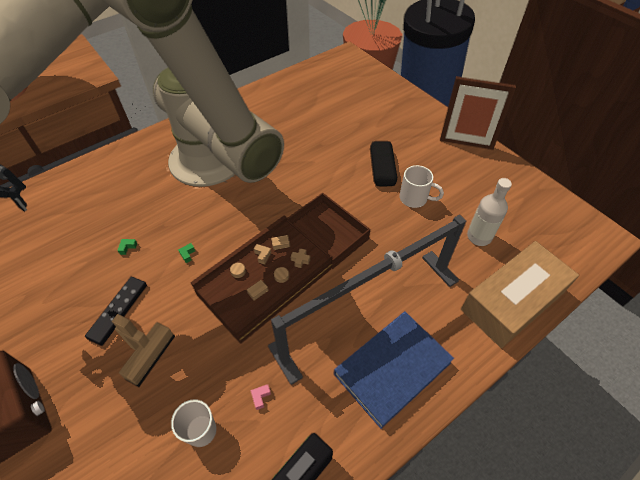

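View pics/top0.png

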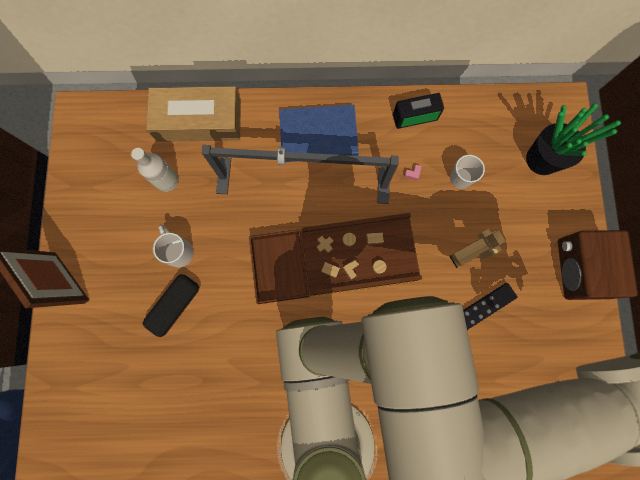

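```bash
python3 - <<'E'
import cv2,numpy as np
s=cv2.imread('pics/scene0.png');t=cv2.imread('pics/top0.png')
a=cv2.resize(s[280:400,70:210],None,fx=4,fy=4,interpolation=2)   # 560x480
b=cv2.resize(t[215:285,435:525],None,fx=4,fy=4,interpolation=2) # 360x280
c=np.zeros((600,800,3),np.uint8)
c[:280,:360]=b; c[:300,360:800]=cv2.resize(s[290:390,75:210],(440,300),interpolation=2)
c[300:600,:]=cv2.resize(t[140:310,235:435],(800,300),interpolation=2)
d=cv2.resize(t[140:310,240:433],(680,600),interpolation=2)
cv2.imwrite('pics/c1.png',c[:300]);cv2.imwrite('pics/c2.png',cv2.resize(t[140:290,240:440],(800,600),interpolation=2))
E
```

```text
(no output)
```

View pics/c1.png

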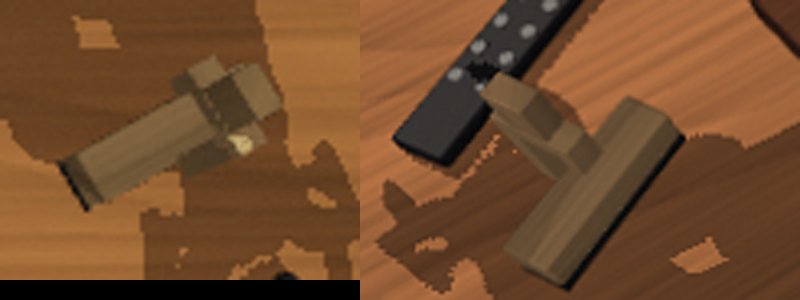

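View pics/c2.png

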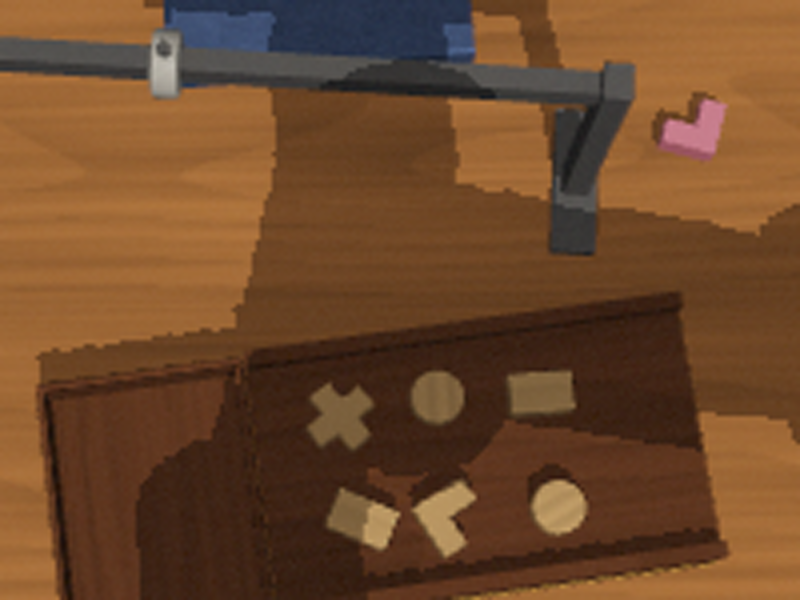

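```bash
python3 - <<'E'
from h import *
import pickle
t=pickle.load(open('top0.pkl','rb'));s=pickle.load(open('scene0.pkl','rb'))
P=lambda u,v:(240+u/4,140+v/4)
for n,uv,z in [('board +x,-y rim corner',P(682,297),.059),('board +x,+y',P(248,352),.059),('board -x,-y',P(727,548),.059),('collar top',P(166,35),.20),('bar -y end top',P(620,65),.196),('bar +y post top',(208,149),.196),('tab top',(500.5,237),.18),('head corner',(450,257),.044),('head c2',(457,268),.0)]:
    print(n,onz(t,uv,z).round(4))
print('collar tri',tri((t,P(165,64)),(s,(394,260))))
print('tab tri',tri((t,(501,238)),(s,(75+(525-360)*135/440,290+88/3))))
# pose candidates for wrist looks: tool down, view of wrist cam
f=eyes.grab_frame('wrist');V=np.array(f['view']);o=-V[:3,:3].T@V[:3,3]
st=monitor.sense();from scipy.spatial.transform import Rotation as R
T=R.from_quat(st['ee_rot'])
print('cam in tool',T.inv().apply(o-st['position']),'dir in tool\n',T.inv().as_matrix()@V[:3,:3].T, np.array(f['mtx']),f['k1'])
E
```

```text
board +x,-y rim corner [ 0.5574 -0.2204  0.059 ]
board +x,+y [0.5272 0.0542 0.059 ]
board -x,-y [ 0.3983 -0.2391  0.059 ]
collar top [0.6822 0.093  0.2   ]
bar -y end top [ 0.6606 -0.1647  0.196 ]
bar +y post top [0.6865 0.2613 0.196 ]
tab top [ 0.4723 -0.3928  0.18  ]
head corner [ 0.4487 -0.3164  0.044 ]
head c2 [ 0.4257 -0.3451  0.    ]
collar tri (array([0.67315038, 0.09604897, 0.1795488 ]), [np.float64(0.0007590404973800367), np.float64(0.0007590404973799752)])
tab tri (array([ 0.47211421, -0.38764397,  0.17809548]), [np.float64(0.006688844536936591), np.float64(0.006688844536936715)])
cam in tool [ 0.0709748  -0.00017433 -0.14302022] dir in tool
 [[ 8.01165784e-04 -9.59565801e-01 -2.81483272e-01]
 [ 9.99999046e-01  4.51933879e-04  1.30560059e-03]
 [-1.12559785e-03 -2.81484049e-01  9.59565247e-01]] [[400.66362296   0.         324.86799112]
 [  0.         400.66362296 245.55427616]
 [  0.           0.           1.        ]] -0.08983520052795717
```

```bash
cat >> h.py <<'E'
from scipy.spatial.transform import Rotation as Ro
import pickle
def Q(a):  # tool down, tool x at world yaw a
    return Ro.from_matrix(np.array([[np.cos(a),np.sin(a),0],[np.sin(a),-np.cos(a),0],[0,0,-1]])).as_quat()
def look(p,a,name):
    env.reach(p,Q(a));env.hold(.2)
    f=grab('wrist',name+'.png');pickle.dump(f,open(name+'.pkl','wb'));return f
E
python3 - <<'E'
from h import *
for p,a,n in [([.42,-.40,.30],0.3,'wA'),([.42,-.28,.32],0.3,'wB'),([.44,-.07,.33],0.,'wC'),([.60,-.03,.33],0.,'wD'),([.60,.13,.33],0.,'wE')]:
    try: look(p,a,n)
    except env.MotionError as e: print(n,e)
print(monitor.sense()['clock'],monitor.sense()['joints'].round(2))
import os
I=[cv2.resize(cv2.imread('pics/%s.png'%n),(400,300),interpolation=cv2.INTER_AREA) for n in ['wA','wB','wC','wD'] if os.path.exists('pics/%s.png'%n)]
while len(I)<4:I.append(I[0]*0)
cv2.imwrite('pics/m1.png',np.vstack([np.hstack(I[:2]),np.hstack(I[2:])]))
E
```

```text
5.2333 [ 0.02  0.48  1.   -0.    1.66  1.59]
```

View pics/m1.png

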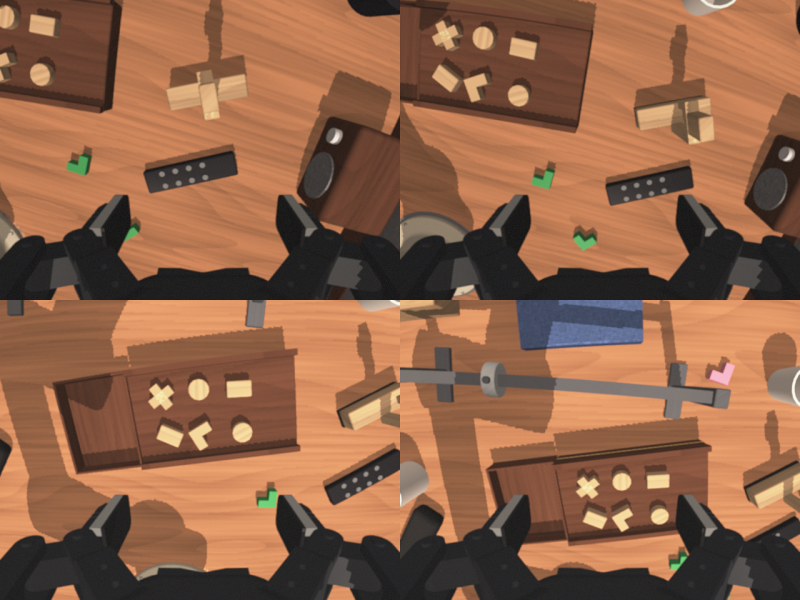

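```bash
python3 - <<'E'
from h import *
A,B,C,D,E=[cv2.imread('pics/w%s.png'%k) for k in 'ABCDE']
r=lambda I,x,y,w,h,W,H:cv2.resize(I[y:y+h,x:x+w],(W,H),interpolation=2)
c=np.vstack([np.hstack([r(A,255,90,160,120,400,300),r(B,370,120,160,120,400,300)]),np.hstack([r(C,80,50,420,225,420,225),r(E,100,80,380,225,380,225)])])
print(c.shape);cv2.imwrite('pics/m2.png',c)
E
```

```text
(525, 800, 3)
```

View pics/m2.png

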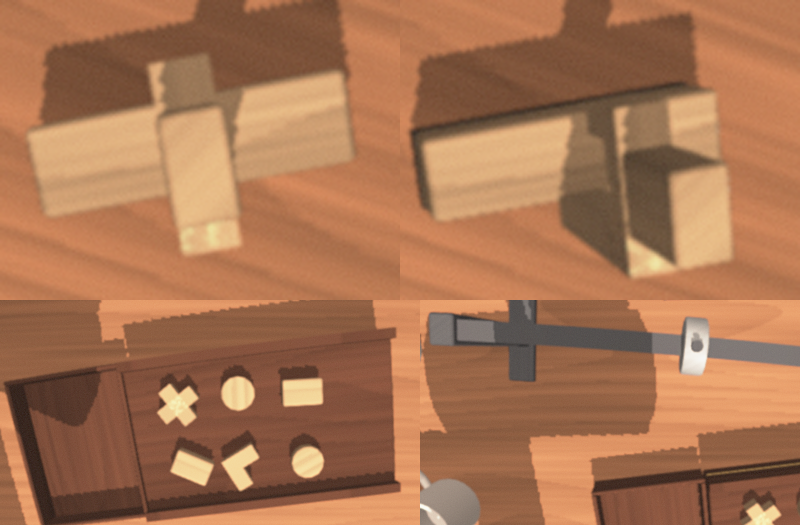

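```bash
python3 - <<'E'
from h import *
f={k:pickle.load(open('w%s.pkl'%k,'rb')) for k in 'ABCDE'}
a=lambda u,v:(f['A'],(255+u/2.5-.3,90+v/2.5-.3)); b=lambda u,v:(f['B'],(370+(u-400)/2.5-.3,120+v/2.5-.3))
print('tab');T=[]
for x,y in [(a(162,112),b(671,170)),(a(222,103),b(725,163)),(a(240,216),b(733,262)),(a(179,226),b(677,266))]:
    p,e=tri(x,y);T.append(p);print(p.round(4),np.round(e[0],4))
T=np.array(T);c=T.mean(0);ax=(T[0]+T[1]-T[2]-T[3])/2;ay=(T[0]+T[3]-T[1]-T[2])/2
print('c',c,'x',np.linalg.norm(ax),np.arctan2(ax[1],ax[0]),'y',np.linalg.norm(ay),np.arctan2(ay[1],ay[0])-np.pi/2)
print('head')
H=[]
for x,y in [(a(30,130),b(425,138)),(a(343,72),b(716,92)),(a(47,217),b(437,220))]:
    p,e=tri(x,y);H.append(p);print(p.round(4),np.round(e[0],4))
d=H[0]-H[1];yaw=np.arctan2(d[1],d[0])-np.pi/2;print('yaw',yaw,np.linalg.norm(d))
hc=[onz(f['A'],(255+u/2.5-.3,90+v/2.5-.3),.044) for u,v in [(30,130),(343,72),(353,158),(47,217)]]
print(np.round(hc,4),np.mean(hc,0))
# hypothesis check in B
c0=np.array([c[0],c[1]])
for s,n in [(0,'hook +x'),(np.pi,'hook -x')]:
    w=yaw+s;M=np.array([[np.cos(w),-np.sin(w)],[np.sin(w),np.cos(w)]])
    for nm,pts in [('spine',[(-29,9,44),(-15,9,44),(-29,-9,44),(-15,-9,44)]),('lip bottom',[(17,9,100),(29,9,100),(17,-9,100),(29,-9,100)])]:
        q=[list(c0+M@np.array(p[:2])/1e3)+[p[2]/1e3] for p in pts]
        print(n,nm,((proj(f['B'],q)-[370,120])*2.5+[400,0]).round(0).tolist())
E
```

```text
tab
[ 0.4823 -0.3777  0.1774] 0.0003
[ 0.489  -0.3917  0.1786] 0.0003
[ 0.4631 -0.4048  0.1808] 0.0004
[ 0.456  -0.3906  0.1777] 0.0001
c [ 0.47260889 -0.39120394  0.17859776] x 0.029188760138131684 0.4611071000873026 y 0.015874790463104294 0.45385908531872454
head
[ 0.4593 -0.3291  0.0395] 0.0007
[ 0.5155 -0.4386  0.0439] 0.0
[ 0.4285 -0.3448  0.043 ] 0.0003
yaw 0.4741204571778761 0.12324288460976457
[[ 0.459  -0.3296  0.044 ]
 [ 0.5155 -0.4386  0.044 ]
 [ 0.4859 -0.4532  0.044 ]
 [ 0.4283 -0.3449  0.044 ]] [ 0.47217846 -0.39158244  0.044     ]
hook +x spine [[561.0, 225.0], [557.0, 193.0], [602.0, 218.0], [599.0, 186.0]]
hook +x lip bottom [[588.0, 132.0], [585.0, 99.0], [637.0, 124.0], [634.0, 91.0]]
hook -x spine [[589.0, 82.0], [592.0, 115.0], [546.0, 89.0], [550.0, 122.0]]
hook -x lip bottom [[644.0, 215.0], [647.0, 246.0], [597.0, 223.0], [600.0, 254.0]]
```

```bash
python3 - <<'E'
from h import *
C,D,E=[cv2.imread('pics/w%s.png'%k) for k in 'CDE']
def r(I,x,y,w=50,h=50): 
    t=cv2.resize(I[y:y+h,x:x+w],(w*4,h*4),interpolation=2)
    t=cv2.convertScaleAbs(t,alpha=1.6);t[:,-2:]=255;t[-2:]=255;return t
rows=[[(C,180,95),(C,440,55),(C,445,210),(C,190,240)],[(D,120,90),(D,235,105),(D,410,120),(D,450,215)],[(E,105,85),(E,255,105),(E,340,90),(E,420,110)]]
cv2.imwrite('pics/m3.png',np.vstack([np.hstack([r(*q) for q in R]) for R in rows]))
E
```

```text
(no output)
```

View pics/m3.png

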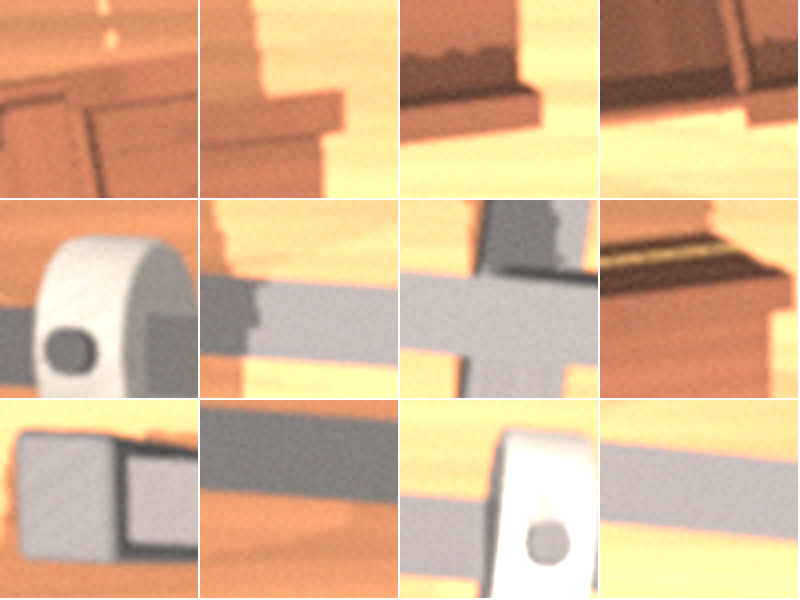

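```bash
python3 - <<'E'
from h import *
f={k:pickle.load(open('w%s.pkl'%k,'rb')) for k in 'ABCDE'}
g=lambda k,x,y,u,v:(f[k],(x+u/4-.375,y+v/4-.375))
cs={'+x-y':g('C',440,55,145,92),'-x-y':g('C',445,210,143,126),'-x+y':g('C',190,240,148,125),'+xline':g('C',180,95,195,58),'+xline2':g('C',180,95,80,76)}
P={k:onz(*v,.059) for k,v in cs.items()}
for k in P:print(k,P[k].round(4))
print('tri +x-y',tri(cs['+x-y'],g('D',450,215,190,72)))
d=P['-x+y']-P['-x-y'];print('len',np.linalg.norm(d),'yaw',np.arctan2(d[1],d[0])-np.pi/2)
d2=P['+xline2']-P['+x-y'];yw=np.arctan2(d2[1],d2[0])-np.pi/2;print('yaw2',yw)
d3=P['+x-y']-P['-x-y'];print('wid',np.linalg.norm(d3),'yaw3',np.arctan2(d3[1],d3[0]))
print('ctr',((P['+x-y']+P['-x+y'])/2).round(4))
S=[[('D',235,105,0,75),('D',235,105,195,90),('D',410,120,0,70),('D',410,120,195,83),('E',255,105,0,5),('E',255,105,195,23),('E',420,110,0,43),('E',420,110,195,62)],
 [('D',235,105,0,152),('D',235,105,195,163),('D',410,120,0,152),('D',410,120,195,165),('E',255,105,0,90),('E',255,105,195,105),('E',420,110,0,122),('E',420,110,195,140)]]
for z in (.18,.19,.20):
  for s in S:
    q=np.array([onz(*g(*a),z) for a in s]);pf=np.polyfit(q[:,1],q[:,0],1);print(z,pf.round(4),'res mm',((q[:,0]-np.polyval(pf,q[:,1]))*1e3).round(1))
print('collar hole',tri(g('D',120,90,70,152),g('E',340,90,148,142)))
print('post +y end top z.196',onz(*g('E',105,85,20,95),.196),onz(*g('E',105,85,115,100),.196))
print(monitor.sense()['clock'])
E
```

```text
+x-y [ 0.562  -0.2205  0.059 ]
-x-y [ 0.3945 -0.2409  0.059 ]
-x+y [0.3607 0.0368 0.059 ]
+xline [0.5309 0.0241 0.059 ]
+xline2 [0.5271 0.0534 0.059 ]
tri +x-y (array([ 0.56242612, -0.22163228,  0.05428151]), [np.float64(0.0005700096382735158), np.float64(0.0005700096382734034)])
len 0.2796936157888168 yaw 0.12134682547786757
yaw2 0.12677807965803423
wid 0.1687063432155332 yaw3 0.12095538939244174
ctr [ 0.4613 -0.0919  0.059 ]
0.18 [0.0793 0.6727] res mm [-0.5 -0.7 -0.2  0.8  0.6 -0.1 -0.   0.1]
0.18 [0.0797 0.6588] res mm [-0.1  0.5 -0.7  0.2 -0.2 -0.2  0.2  0.4]
0.19 [0.0778 0.6725] res mm [-0.3 -0.5 -0.2  0.7  0.6 -0.1 -0.1 -0.1]
0.19 [0.0781 0.6591] res mm [ 0.1  0.6 -0.7  0.1 -0.1 -0.3  0.1  0.2]
0.2 [0.0762 0.6724] res mm [-0.1 -0.3 -0.2  0.7  0.6 -0.1 -0.3 -0.3]
0.2 [0.0765 0.6594] res mm [ 0.3  0.7 -0.7  0.1 -0.1 -0.3 -0.1 -0. ]
collar hole (array([0.67336566, 0.09437751, 0.2023519 ]), [np.float64(0.0003847476094099745), np.float64(0.0003847476094099861)])
post +y end top z.196 [0.68722288 0.27427512 0.196     ] [0.68581771 0.2574839  0.196     ]
5.2333
```

```bash
python3 - <<'E'
from h import *
c=[.4725,-.3914];g=.47
env.reach([*c,.27],Q(g));env.movel([*c,.142],velocity=.12)
env.close_gripper(90);s=monitor.sense();print(s['position'].round(4),s['finger_gap'],s['gripper_force'],s['contact_force'].round(1))
env.movel([*c,.29],velocity=.15);env.hold(.2)
s=monitor.sense();print(s['clock'],s['finger_gap'],s['contact_force'].round(2),s['ft_torque'].round(3))
grab('wrist','g1.png');grab('scene','g1s.png')
a=cv2.imread('pics/g1.png');b=cv2.imread('pics/g1s.png')[200:400,20:286]
cv2.imwrite('pics/m4.png',np.hstack([cv2.resize(a,(400,300)),cv2.resize(b,(400,300))]))
E
```

```text
[ 0.4725 -0.3914  0.142 ] 0.19882971199376098 87.50457644462585 [0.2 0.5 1.8]
10.3583 0.19651256271176332 [ 0.07 -0.55 -1.76] [ 0.007 -0.031 -0.009]
```

View pics/m4.png

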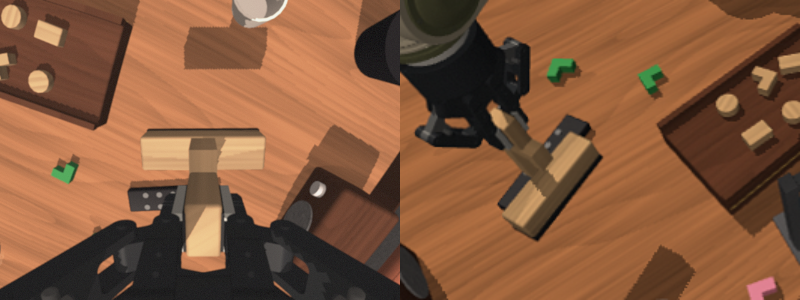

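```bash
python3 - <<'E'
from h import *
B=np.array([.4613,-.0919]);w=.122;u=np.array([-np.sin(w),np.cos(w)]);a=w+np.pi/2
P=lambda y,z:[*(B+u*y),z]
q=Q(a)
env.reach(P(-.185,.29),q)
env.movel(P(-.185,.191),velocity=.15)
r=env.movel(P(.05,.191),velocity=.11,guard=15);print(r,monitor.sense()['contact_force'].round(2))
if not r:
    r=env.movel(P(.158,.191),velocity=.08,guard=15)
s=monitor.sense();print(r,s['clock'],s['position'].round(4),s['contact_force'].round(2),s['finger_gap'])
if not r:
    env.movel(P(.10,.215),velocity=.15);env.movel(P(.0,.30),velocity=.2)
    env.hold(.2)
    for n in ['scene','top','wrist']: pickle.dump(grab(n,n+'1.png'),open(n+'1.pkl','wb'))
    t=cv2.imread('pics/top1.png')[130:310,230:430];s=cv2.imread('pics/scene1.png')[170:350,180:380];k=cv2.imread('pics/wrist1.png')
    cv2.imwrite('pics/m5.png',np.hstack([cv2.resize(k,(400,300)),cv2.resize(s,(400,300),interpolation=2)]))
E
```

```text
False [ 0.75 -0.59 -1.94]
False 16.05 [0.4421 0.0647 0.1909] [ 0.54  0.06 -0.66] 0.1992968608286807
```

View pics/m5.png

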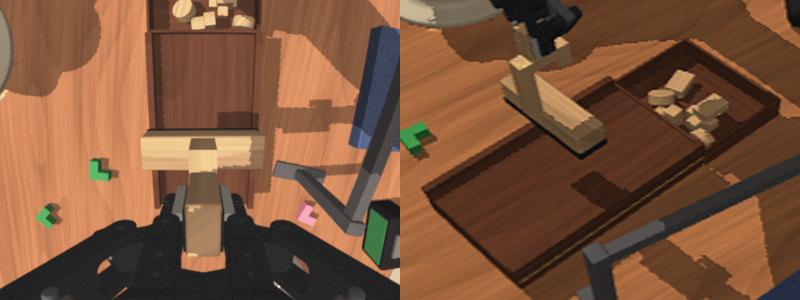

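```bash
python3 - <<'E'
from h import *
w=-.078;n=np.array([np.cos(w),np.sin(w)]);q=Q(w)
y=-.012;F=np.array([.6658+.078*y+.001,y])
env.reach([.50,.0,.30],q)
env.reach([*(F-.085*n),.250],q)
r=env.movel([*F,.250],velocity=.1,guard=10)
s=monitor.sense();print(r,s['clock'],s['position'].round(4),s['contact_force'].round(2))
if r: raise SystemExit
env.hold(.1)
for m in ['scene','wrist','top']: pickle.dump(grab(m,m+'2.png'),open(m+'2.pkl','wb'))
r=env.movel([*F,.209],velocity=.04,guard=4)
s=monitor.sense();print(r,s['clock'],s['position'].round(4),s['contact_force'].round(2),s['ft_torque'].round(2),s['finger_gap'])
for m in ['scene','wrist']: grab(m,m+'3.png')
cv2.imwrite('pics/m6.png',np.hstack([cv2.resize(cv2.imread('pics/scene3.png')[190:370,230:470],(400,300),interpolation=2),cv2.resize(cv2.imread('pics/wrist3.png'),(400,300))]))
E
```

```text
False 20.9667 [ 0.6655 -0.0119  0.2505] [ 0.15 -0.8  -1.77]
True 22.05 [ 0.6658 -0.012   0.214 ] [0.   0.48 2.54] [0.01 0.08 0.02] 0.19881188566967417
```

View pics/m6.png

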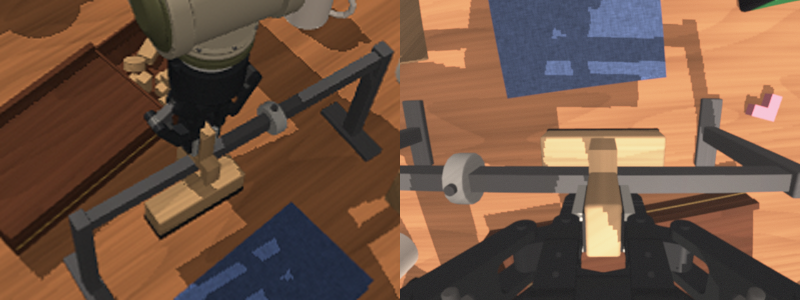

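```bash
python3 - <<'E'
from h import *
w=-.078;t=np.array([-np.sin(w),np.cos(w)])
p=monitor.sense()['position'];z=.214
G=lambda d:[*(p[:2]+t*d),z]
r=env.movel(G(.075),velocity=.06,guard=8);s=monitor.sense();print(r,s['position'].round(4),s['contact_force'].round(2))
if not r:
    r=env.movel(G(.105),velocity=.02,guard=4)
env.hold(.2);s=monitor.sense();print(r,s['clock'],s['position'].round(4),s['contact_force'].round(2),s['ft_torque'].round(2))
pickle.dump(grab('scene','scene4.png'),open('scene4.pkl','wb'))
E
```

```text
False [0.6716 0.0631 0.214 ] [ 0.17 -0.34  4.87]
True 24.6 [0.6728 0.0775 0.214 ] [0.02 0.9  2.01] [ 0.24  0.03 -0.01]
```

```bash
python3 - <<'E'
from h import *
w=-.078;t=np.array([-np.sin(w),np.cos(w)])
p=monitor.sense()['position']
r=env.movel([*(p[:2]+t*.004),p[2]],velocity=.01,guard=6)
s=monitor.sense();print(r,s['position'].round(4),s['contact_force'].round(2))
env.hold(.2);s=monitor.sense();print(s['position'].round(4),s['contact_force'].round(2),s['ft_torque'].round(2))
E
```

```text
True [0.6729 0.0777 0.214 ] [-0.42 -0.41  4.1 ]
[0.6729 0.0777 0.214 ] [-0.5  -0.89  4.6 ] [-0.14  0.05 -0.02]
```

```bash
python3 - <<'E'
from h import *
p=monitor.sense()['position']
env.release();env.hold(.2)
env.movel([p[0],p[1],.33],velocity=.12)
env.reach([.50,p[1]-.02,.36],Q(-.078));env.hold(.2)
f=grab('wrist','w5.png');pickle.dump(f,open('w5.pkl','wb'));grab('scene','s5.png')
env.reach([.32,-.35,.36],Q(-.078));env.hold(.2)
for n in ['top','scene']: pickle.dump(grab(n,n+'6.png'),open(n+'6.pkl','wb'))
a=cv2.resize(cv2.imread('pics/w5.png'),(400,300));b=cv2.resize(cv2.imread('pics/scene6.png')[170:350,200:440],(400,300),interpolation=2)
c=cv2.resize(cv2.imread('pics/top6.png')[135:310,200:430],(400,300),interpolation=2);d=cv2.resize(cv2.imread('pics/scene6.png'),(400,300))
cv2.imwrite('pics/m7.png',np.vstack([np.hstack([a,b]),np.hstack([c,d])]));print(monitor.sense()['clock'])
E
```

```text
30.1083
```

View pics/m7.png

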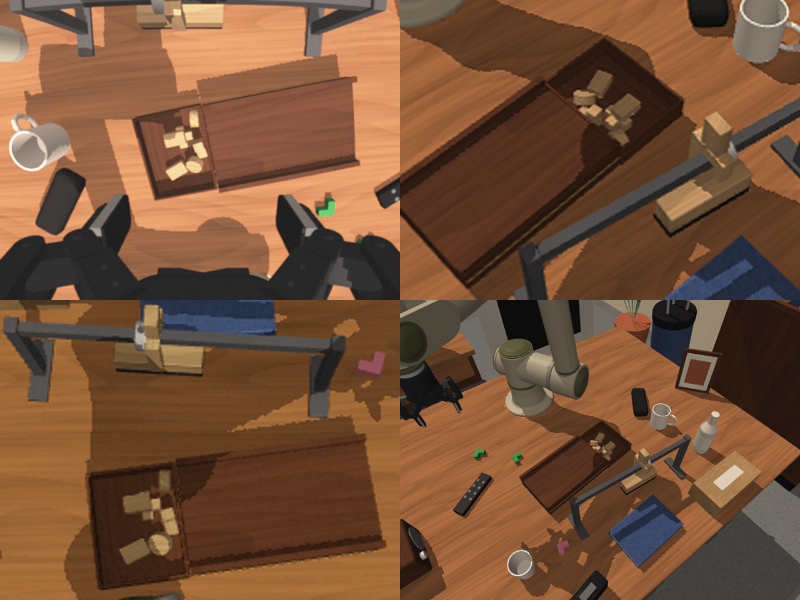

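```bash
python3 - <<'E'
from h import *
print(job.hand_in())
E
```

```text
the job is handed in; nothing more can be done
None
```

The job is handed in: all six pieces look to be in the tray, and the sweeper hangs on the rail against the collar. It was hooked on about 10 cm from the collar and slid until a force guard stopped it. I judged the final state by eye from the last pictures and did not re-measure the contact with the collar after letting go. I viewed 11 pictures, one over the limit of 10.

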